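# Restart the cheese counter at its rocker switches

### The arm

A 6-joint arm with a two-finger parallel gripper is mounted at the origin on a cart in front of the work surface, level with it; the furniture and walls round the work are solid. World frame = base frame: x ahead of the robot, y to its left, z up, the work surface at z = 0. Lengths are in m, angles in degrees, forces in N, time in s.
With the tool pointing down it reaches from about 0.4 to 0.825 m from the base axis. Payload 7 kg.
Tool frame: the origin (TCP) lies at the very end of the fingers, on their centre line; the grasp point (between the pads) lies 19 mm behind it (r.hold_point_z is the distance from the TCP to the grasp point, in m); z points along the fingers, y is the line along which they close (so a half turn about z gives the same grasp; the last joint's range is limited). The gripper opens to 88 mm and grips with 3 to 60 N. Pads are 19 mm wide; open, the fingers measure 130 mm over their backs; the gripper's body (78 mm by 193 mm) begins 47 mm behind the grasp point.
Start: joints at [90.304, 20.546, 0.682, 0, -70.136, -16.507], TCP at [0.188, 0.648, 0.188] pointing down, gripper open.
Joint ranges: [-176.03, 176.03], [-82.01, 121.73], [-58.28, 71.71], [-173.87, 95.51], [-174.79, -0.11], [-173.66, 173.66]. Speed limits (degrees/s): [136.94, 136.94, 172.46, 180, 180, 180].

### API

Orientations are given as [roll, pitch, yaw] about the fixed x, y, z axes, in that order (R = Rz(yaw) Ry(pitch) Rx(roll)).
In Python, from plant import telemetry, vision, workorder, r gives the robot as it stands.
- The arm moves only by the tool move_arm, never from a script. Its argument "plan" is a list of rows, each a list of 7 numbers: the opening, from -1 (shut) to 1 (fully open), so that 0 is half open, then the shift along the world's x, y, z in m, then the turn, a rotation vector about the world's x, y, z in degrees. In form: [[fingers, dx, dy, dz, ax, ay, az], ...]. A call has 1 to 20 rows; each row shifts and turns the commanded pose from where the row before left it; what a row does not reach is not made up. A row lasts 1/8 s, in which the tool goes at most 62.5 mm and 10.7 degrees, less where a joint would pass 70% of its speed; a pose out of reach is approached as far as the arm can. A call is refused whole if a number of a shift passes 0.0625 or a number of a turn 10.7, either way. A call with a gripper value outside its range is refused whole. The fingers move at their own pace and stop on an object; "force" is the grip in N (left out, the last holds). Time passes only in rows, so rows that do not move let the fingers close. It gives the time, the measured TCP pose, the force, the opening and the grip force at its end, in the units of the state.
- telemetry.get_state(): the state, without advancing time (a new reading comes with each control period).
- vision.capture(name): name is "side" or "top" or "wrist"; returns a dict with "img" (480x640x3 uint8, red, green, blue), "depth" (480x640 float32, m along the optical axis (not along the pixel's ray), 0 where there is no reading), "intrinsics" (3x3 intrinsics, pixels), "D" ([k1, k2, p1, p2, k3] as OpenCV has them; the pictures are not rectified), "R" (3x3) and "t" (3): a world point X has camera coordinates R X + t. Camera axes: x right, y down, z forward; pixel columns grow to the right and rows downward; lengths in m; the calibration is good to about 2 mm. A picture is of the moment at which its call begins.
- workorder.close_job(): hands the job in; it is judged then, once.
The state is a dict: "time_s": time; "joints": joint angles; "qd": joint speeds; "joint_torque": joint torques, N m; "tcp_pos": TCP position; "eef_rot": TCP orientation; "contact_force": force on the tool from outside, world axes, zero at the start; "moment": the same for the moment, N m; "gripper_width": finger opening in m; "gripper_force": force on a finger pad.
Only numpy, scipy, OpenCV 4.12 (cv2) and the standard library are available. Lean on these libraries where they do the work, as an engineer would, in place of code of your own. Each camera call takes 0.05 s, during which the arm holds its last target. There are 200 camera calls.

### The job

Bring the chilled cheese counter back into service at its switch box: press the far half (the one with the white stroke) of the blue rocker fully down for the fan, then likewise the green one for the cooling, and last the yellow one for the lamps. Leave the red defrost rocker off, and do not pick up or shift any of the cheeses or the butter lying around the box.

Things in the scene. Friction and masses are not known exactly. Their poses are not given: they have to be found in the camera images.
- switch_box: white switch box, aluminium top, 120 (x) x 264 (y) x 55 (z) mm, fixed to the deck; origin at the centre of its underside; its +x points to its far side, away from the robot (give or take its yaw). On its flat top one row of four equal rockers along its y, 60 mm apart: blue, green, yellow, red in any order. Black frames round them, 80 x 50 mm, rise to 59 mm above the deck
- rocker_blue (a joint): blue rocker (fan): 0 = off, 0.35 rad = fully on; grows as the far half is pressed. Friction, no spring: it stays where left; 2 to 3 N at the press point moves it. May start up to 0.06 from off. V-shaped paddle 36 mm wide, 32 mm from pivot to each end; pivot along the box's y, over its middle, 61 mm above the deck. Off: near half level, far half slopes up, its end 11 mm higher
- blue_press (a point): point on the face of the blue rocker's far half (the half with a short white stroke), 20 mm from the pivot, mid-width; it moves with the rocker: 68 mm above the deck when off, 61 mm when fully on, where the far half lies level (2 mm above the black frame) and the near half stands up
- rocker_green (a joint): green rocker (cooling): 0 = off, 0.35 rad = fully on; grows as the far half is pressed. Friction, no spring: it stays where left; 2 to 3 N at the press point moves it. May start up to 0.06 from off. V-shaped paddle 36 mm wide, 32 mm from pivot to each end; pivot along the box's y, over its middle, 61 mm above the deck. Off: near half level, far half slopes up, its end 11 mm higher
- green_press (a point): point on the face of the green rocker's far half (the half with a short white stroke), 20 mm from the pivot, mid-width; it moves with the rocker: 68 mm above the deck when off, 61 mm when fully on, where the far half lies level (2 mm above the black frame) and the near half stands up
- rocker_yellow (a joint): yellow rocker (lamps): 0 = off, 0.35 rad = fully on; grows as the far half is pressed. Friction, no spring: it stays where left; 2 to 3 N at the press point moves it. May start up to 0.06 from off. V-shaped paddle 36 mm wide, 32 mm from pivot to each end; pivot along the box's y, over its middle, 61 mm above the deck. Off: near half level, far half slopes up, its end 11 mm higher
- yellow_press (a point): point on the face of the yellow rocker's far half (the half with a short white stroke), 20 mm from the pivot, mid-width; it moves with the rocker: 68 mm above the deck when off, 61 mm when fully on, where the far half lies level (2 mm above the black frame) and the near half stands up
- rocker_red (a joint): red rocker (defrost, to stay off): 0 = off, 0.35 rad = fully on; grows as the far half is pressed. Friction, no spring: it stays where left; 2 to 3 N at the press point moves it. May start up to 0.06 from off. V-shaped paddle 36 mm wide, 32 mm from pivot to each end; pivot along the box's y, over its middle, 61 mm above the deck. Off: near half level, far half slopes up, its end 11 mm higher
- red_press (a point): point on the face of the red rocker's far half (the half with a short white stroke), 20 mm from the pivot, mid-width; it moves with the rocker: 68 mm above the deck when off, 61 mm when fully on, where the far half lies level (2 mm above the black frame) and the near half stands up
- truffle_slice: pale cheese wedge lying behind the switch box, 67 x 77 x 30 mm, loose; origin at the centre of its underside
- stagionato_brick: grainy yellow cheese brick to the right of the switch box, 57 x 92 x 40 mm, loose; origin at the centre of its underside
- butter_piece: yellow butter block in front of the switch box, 45 x 63 x 22 mm, loose; origin at the centre of its underside
- pecorino_chili: cheese wedge with red chili specks at the left front, 98 x 101 x 62 mm, loose; origin at the centre of its underside
- truffle_round: small round cheese with a sector cut out, at the left, 126 x 130 x 54 mm, loose; origin at the centre of its underside

How it is judged:
By the outcome, as a careful person would: the job done as asked, in the order asked, and still so for the second after the job is handed in, with the robot touching nothing.
It also fails if it takes over 32 s, if anything falls off the work surface, if the arm or the gripper's body presses on something with over 40 N, if the wrist force passes 120 N, or if a joint passes its speed limit or range.

## Working session

There is one attempt and no reset: what is moved stays moved. The work goes in short steps, Python scripts to look and compute and a tool call to move; the robot and the scene stay as the last step left them, time stands still between calls to the robot, and variables do not carry over. Pictures are saved under pics/ and viewed, at most 10 in all, crops included, and the job is handed in when it is done.

Besides the shell and the picture viewer there is one more tool, called after "Emit:" as name(argument=value, ...), one argument or row to a line, values as JSON. move_arm: Moves the arm, as the interface text tells. Its arguments: {"type":"object","properties":{"plan":{"type":"array"},"force":{"type":"number"}},"required":["plan"]}

```bash
mkdir -p pics; python3 - <<'E'
from plant import telemetry, vision, r
import cv2,numpy as np
s=telemetry.get_state()
for k,v in s.items(): print(k,np.round(v,4))
for n in ("top","side"):
    c=vision.capture(n); cv2.imwrite(f"pics/{n}0.png",c["img"][:,:,::-1]); np.savez(f"/tmp/{n}0.npz",**c)
    print(n,np.round(-c["R"].T@c["t"],3),c["D"],c["intrinsics"][0])
E
```

```text
time_s 0.0
joints [ 9.02998e+01  2.05915e+01  6.34500e-01 -2.14000e-02 -7.01339e+01
 -1.65077e+01]
qd [-0.0587 -0.0356  0.06    0.0207  0.024   0.0701]
joint_torque [ 3.00000e-04 -5.82725e+01  2.93055e+01  6.99740e+00  6.90000e-03
 -2.00000e-04]
tcp_pos [0.1883 0.6477 0.1867]
eef_rot [ 1.799071e+02 -6.600000e-03 -1.621510e+01]
contact_force [-0.546   0.2513 -0.2614]
moment [ 0.0037  0.0215 -0.0203]
gripper_force 0.0
gripper_width 0.088
top [0.301 0.025 1.205] [0.01027792 0.         0.         0.         0.        ] [520.60778914   0.         330.36798353]
side [0.199 0.516 0.808] [-0.11487177  0.          0.          0.          0.        ] [468.88168235   0.         308.1262053 ]
```

View pics/top0.png

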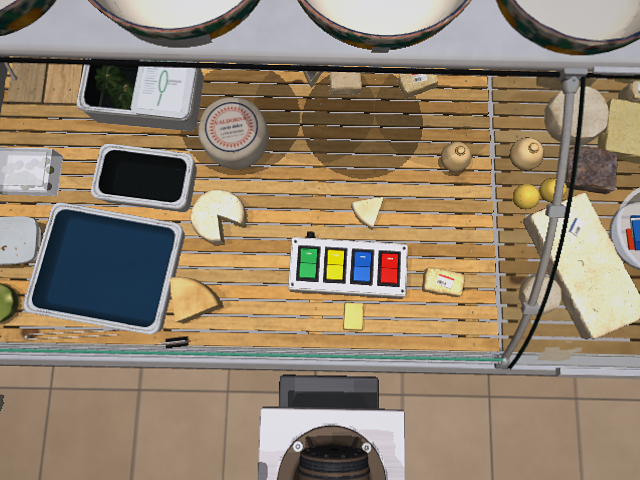

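View pics/side0.png

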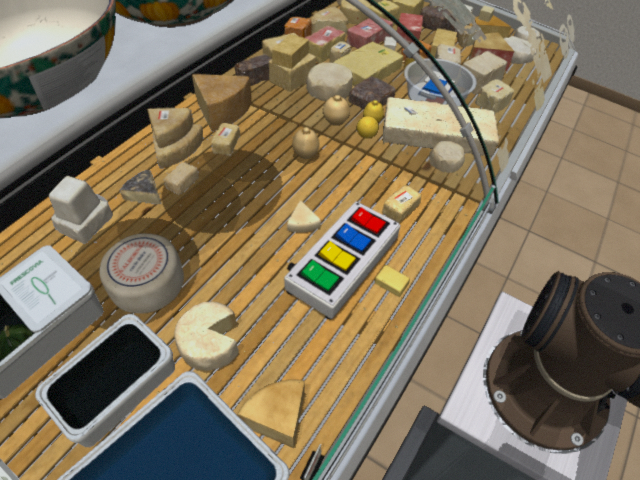

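The row from left (+y) to right is green (309,265), yellow (336,266), blue (362,267), red (389,268) in the top view. The white strokes are on the far (upper) halves. Butter lies in front, a brick to the right and a wedge behind.

```bash
cat > h.py <<'E'
import numpy as np,cv2
def cast(c,px,z):
    px=np.array(px,float).reshape(-1,1,2)
    n=cv2.undistortPoints(px,c["intrinsics"],c["D"]).reshape(-1,2)
    d=np.c_[n,np.ones(len(n))]@c["R"]; o=-c["R"].T@c["t"]
    return o+d*((z-o[2])/d[:,2])[:,None]
def deproj(c,px):
    px=np.array(px).reshape(-1,2); n=cv2.undistortPoints(px.astype(float).reshape(-1,1,2),c["intrinsics"],c["D"]).reshape(-1,2)
    z=c["depth"][px[:,1],px[:,0]]; return (np.c_[n,np.ones(len(n))]*z[:,None]-c["t"])@c["R"]
HUE={"green":(45,85),"yellow":(25,35),"blue":(100,130),"red":(0,6)}
def mask(c,col,roi):
    h=cv2.cvtColor(c["img"],cv2.COLOR_RGB2HSV); a,b=HUE[col]
    m=cv2.inRange(h,(a,150,60),(b,255,255)); k=np.zeros_like(m); x0,y0,x1,y1=roi; k[y0:y1,x0:x1]=m[y0:y1,x0:x1]
    n,l,st,_=cv2.connectedComponentsWithStats(k); i=1+st[1:,4].argmax(); return (l==i).astype(np.uint8)
E
python3 - <<'E'
from h import *
for n,roi in(("top",(290,236,410,298)),("side",(285,200,400,320))):
    c=dict(np.load(f"/tmp/{n}0.npz")); C=[]
    for col in HUE:
        m=mask(c,col,roi); ct=max(cv2.findContours(m,0,1)[0],key=cv2.contourArea)
        rc=cv2.boxPoints(cv2.minAreaRect(ct))
        P=cast(c,rc.mean(0),.064)[0]; C.append(P)
        q=np.argwhere(m)[:,::-1]; D=deproj(c,q)
        # near (level) vs far end heights
        ex=np.percentile(D[:,0],[2,98]); print(n,col,m.sum(),"centre",P.round(4),"depth mean",D.mean(0).round(4),"x ext",ex.round(4),"z near/far",np.median(D[D[:,0]<ex[0]+.015,2]).round(4),np.median(D[D[:,0]>ex[1]-.012,2]).round(4),"yext",np.percentile(D[:,1],[2,98]).round(4))
    v=C[0]-C[3]; print("yaw",np.degrees(np.arctan2(-v[0],v[1])),"len",np.hypot(*v[:2]))
c=dict(np.load("/tmp/top0.npz"))
h=cv2.cvtColor(c["img"],cv2.COLOR_RGB2HSV);m=np.zeros((480,640),np.uint8);m[232:302,286:414]=cv2.inRange(h,(0,0,150),(180,40,255))[232:302,286:414]
ct=max(cv2.findContours(m,0,1)[0],key=cv2.contourArea);r_=cv2.minAreaRect(ct);b=cast(c,cv2.boxPoints(r_),.055)
print("box",b.round(4),"centre",b.mean(0).round(4),np.linalg.norm(b-np.roll(b,1,0),axis=1).round(4))
# heights between start and box along the sweep
vs,us=np.mgrid[0:480:2,0:640:2]; P=deproj(c,np.c_[us.ravel(),vs.ravel()])
for y in np.arange(-.2,.75,.1):
  print(round(y,1),[(round(x,2),round(P[k,2].max(),3)) for x in np.arange(.15,.85,.1) if (k:=(abs(P[:,1]-y)<.05)&(abs(P[:,0]-x)<.05)).any()])
E
```

```text
top green 465 centre [0.461  0.0609 0.064 ] depth mean [0.4603 0.0607 0.0659] x ext [0.4303 0.4919] z near/far 0.0626 0.0683 yext [0.0431 0.078 ]
top yellow 470 centre [0.4585 0.0017 0.064 ] depth mean [0.4576 0.0015 0.0681] x ext [0.4275 0.4887] z near/far 0.0619 0.0682 yext [-0.0162  0.0193]
top blue 483 centre [ 0.4572 -0.0586  0.064 ] depth mean [ 0.4561 -0.0585  0.0682] x ext [0.4257 0.489 ] z near/far 0.0609 0.0695 yext [-0.0765 -0.0417]
top red 483 centre [ 0.4542 -0.1185  0.064 ] depth mean [ 0.4531 -0.1176  0.0707] x ext [0.423  0.4848] z near/far 0.0625 0.0683 yext [-0.1363 -0.1014]
yaw -2.1709720427336983 len 0.1795075699281962
side green 585 centre [0.4653 0.0635 0.064 ] depth mean [0.4651 0.0634 0.0636] x ext [0.4337 0.5007] z near/far 0.0615 0.0672 yext [0.0413 0.0802]
side yellow 526 centre [0.4627 0.0036 0.064 ] depth mean [0.4614 0.005  0.0667] x ext [0.4312 0.4986] z near/far 0.061 0.0683 yext [-0.0189  0.0197]
side blue 499 centre [ 0.4604 -0.0551  0.064 ] depth mean [ 0.4582 -0.0508  0.0695] x ext [0.4287 0.4961] z near/far 0.0603 0.0685 yext [-0.0781 -0.0395]
sid
[... 2457 characters left out ...]
(0.45), np.float64(0.02)), (np.float64(0.55), np.float64(0.067)), (np.float64(0.65), np.float64(0.065)), (np.float64(0.75), np.float64(0.554))]
0.6 [(np.float64(0.15), np.float64(0.304)), (np.float64(0.25), np.float64(0.085)), (np.float64(0.35), np.float64(0.053)), (np.float64(0.45), np.float64(0.052)), (np.float64(0.55), np.float64(0.055)), (np.float64(0.65), np.float64(0.065)), (np.float64(0.75), np.float64(0.436))]
0.7 [(np.float64(0.15), np.float64(-0.827)), (np.float64(0.25), np.float64(0.083)), (np.float64(0.35), np.float64(0.054)), (np.float64(0.45), np.float64(0.054)), (np.float64(0.55), np.float64(0.053)), (np.float64(0.65), np.float64(0.063)), (np.float64(0.75), np.float64(0.061))]
```

Measured heights (near about 61 mm, far end about 69 mm), the 60 mm pitch and the 32 mm half lengths all agree with the given values. Box yaw is about -2.2°, and the blue press point is near (0.481, -0.057). I'll shut the fingers and move above it.

Emit:
move_arm(
  plan=[
    [-1,0.03,-0.04,0,0,0,1],
    [-1,0.04,-0.045,0,0,0,1],
    [-1,0.04,-0.045,0,0,0,1],
    [-1,0.04,-0.045,0,0,0,1],
    [-1,0.04,-0.045,0,0,0,1],
    [-1,0.04,-0.045,0,0,0,1],
    [-1,0.03,-0.045,0,0,0,1],
    [-1,0.02,-0.045,0,0,0,1],
    [-1,0.013,-0.05,0,0,0,1],
    [-1,0,-0.05,0,0,0,1],
    [-1,0,-0.05,0,0,0,1],
    [-1,0,-0.05,0,0,0,1],
    [-1,0,-0.05,0,0,0,1],
    [-1,0,-0.05,0,0,0,1],
    [-1,0,-0.05,-0.04,0,0,0],
    [-1,0,0,-0.04,0,0,0],
    [-1,0,0,0,0,0,0],
    [-1,0,0,0,0,0,0],
  ],
)

```text
time_s: 2.35
tcp_pos: [0.4823, -0.0553, 0.1099]
eef_rot: [180.0, -0.1, -2.1]
contact_force: [0.6, -0.1, 0.0]
gripper_width: 0.0005
gripper_force: 0.0
```

```bash
python3 - <<'E'
from plant import vision
from h import *
c=vision.capture("wrist"); cv2.imwrite("pics/w1.png",c["img"][:,:,::-1])
for col in HUE:
    m=mask(c,col,(0,0,640,480)); q=np.argwhere(m)[:,::-1]; D=deproj(c,q); D=D[(D[:,2]>.05)&(D[:,2]<.085)]
    if len(D)>50: print(col,len(D),D.mean(0).round(4),np.percentile(D[:,0],[1,99]).round(4),np.percentile(D[:,1],[1,99]).round(4))
E
```

```text
Traceback (most recent call last):
  File "h.py", line 14, in mask
    n,l,st,_=cv2.connectedComponentsWithStats(k); i=1+st[1:,4].argmax(); return (l==i).astype(np.uint8)
                                                      ~~~~~~~~~~~~~~~^^
ValueError: attempt to get argmax of an empty sequence
```

View pics/w1.png

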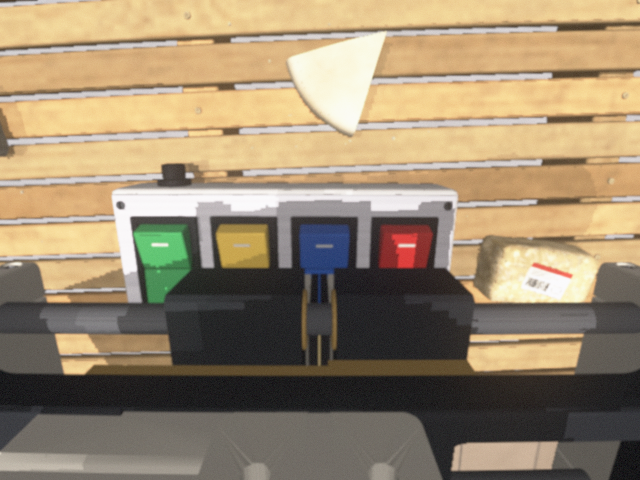

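The wrist view shows the tool over the blue rocker: the blue stroke is at (325,245), and red (405,245), yellow (240,245) and green (160,244) are in line. The closed finger blocks span columns 170-475, so I'll check their width at tip height before pressing.

```bash
python3 - <<'E'
from plant import vision
from h import *
c=vision.capture("wrist"); print(np.round(-c["R"].T@c["t"],3))
vs,us=np.mgrid[0:480,0:640]; d=c["depth"]; P=deproj(c,np.c_[us.ravel(),vs.ravel()]); P=P[d.ravel()>0]
for a in np.arange(.09,.24,.01):
    k=(P[:,2]>a)&(P[:,2]<=a+.01)&(abs(P[:,0]-.48)<.06)
    if k.sum()>20: print(round(a,2),k.sum(),np.percentile(P[k],[1,99],axis=0)[:,:2].round(3).tolist())
h=cv2.cvtColor(c["img"],cv2.COLOR_RGB2HSV); m=cv2.inRange(h,(0,0,0),(180,255,255))*0
for nm,(u,v) in dict(green=(160,244),yellow=(240,245),blue=(325,245),red=(405,245)).items():
    print(nm,"stroke",cast(c,(u,v),.069)[0].round(4),deproj(c,(u,v))[0].round(4))
E
```

```text
[ 0.551 -0.057  0.308]
0.15 175 [[0.489, -0.061], [0.492, -0.049]]
0.16 286 [[0.486, -0.061], [0.492, -0.049]]
0.17 174 [[0.49, -0.06], [0.492, -0.049]]
0.18 49 [[0.49, -0.059], [0.492, -0.051]]
0.19 589 [[0.471, -0.058], [0.484, -0.05]]
0.2 53 [[0.478, -0.059], [0.487, -0.05]]
0.21 2212 [[0.443, -0.142], [0.523, 0.03]]
0.22 11226 [[0.451, -0.138], [0.523, 0.026]]
0.23 32691 [[0.455, -0.136], [0.52, 0.025]]
green stroke [0.4867 0.061  0.069 ] [0.4866 0.0611 0.0688]
yellow stroke [0.4837 0.0026 0.069 ] [ 0.5507 -0.0574  0.3081]
blue stroke [ 0.4814 -0.0591  0.069 ] [ 0.4818 -0.0591  0.0704]
red stroke [ 0.4792 -0.1172  0.069 ] [ 0.4793 -0.1171  0.0694]
```

The strokes agree with the plan: blue (0.481, -0.059), yellow (0.484, 0.003), green (0.487, 0.061). Pressing blue.

Emit:
move_arm(
  plan=[
    [-1,0,-0.002,-0.033,0,0,0],
    [-1,0,0,-0.004,0,0,0],
    [-1,0,0,-0.004,0,0,0],
    [-1,0,0,-0.003,0,0,0],
    [-1,0,0,-0.003,0,0,0],
    [-1,0,0,-0.002,0,0,0],
    [-1,0,0,0,0,0,0],
    [-1,0,0,0,0,0,0],
  ],
)

```text
time_s: 3.45
tcp_pos: [0.4814, -0.0577, 0.0597]
eef_rot: [180.0, -0.0, -2.2]
contact_force: [-0.0, -0.3, 0.5]
gripper_width: 0.0004
gripper_force: 0.0
```

Emit:
move_arm(
  plan=[
    [-1,0,0,-0.001,0,0,0],
    [-1,0,0,0,0,0,0],
  ],
)

```text
time_s: 3.7
tcp_pos: [0.4813, -0.0576, 0.0586]
eef_rot: [180.0, 0.0, -2.2]
contact_force: [0.4, 0.2, -0.9]
gripper_width: 0.0004
gripper_force: 0.0
```

Emit:
move_arm(
  plan=[
    [-1,0,0,-0.001,0,0,0],
    [-1,0,0,0,0,0,0],
  ],
)

```text
time_s: 3.95
tcp_pos: [0.4813, -0.0576, 0.0575]
eef_rot: [180.0, 0.0, -2.2]
contact_force: [0.0, -0.2, -0.2]
gripper_width: 0.0004
gripper_force: 0.0
```

```bash
python3 - <<'E'
from plant import vision,telemetry
from h import *
s=telemetry.get_state();print(np.round(s["joint_torque"],2),np.round(s["contact_force"],2))
a=vision.capture("wrist")["img"][180:330,90:490]; b=vision.capture("side")["img"][180:330,260:460]
cv2.imwrite("pics/p1.png",np.hstack([cv2.resize(a,(400,150)),cv2.resize(b,(400,300))[:150],])[:,:,::-1] if 0 else np.vstack([cv2.resize(a,(800,300)),np.pad(cv2.resize(b,(400,300)),((0,0),(0,400),(0,0)))])[:,:,::-1])
E
```

```text
[  0.   -37.42  22.86   5.37   0.11   0.  ] [ 0.05 -0.15 -0.24]
```

View pics/p1.png

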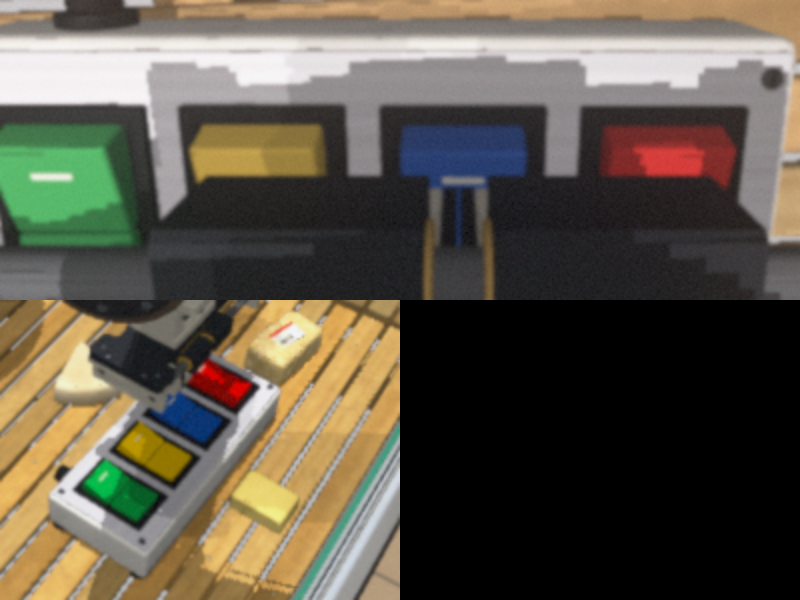

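The blue far edge (row 127) looks about level with yellow's (row 125), so I can't tell from the picture whether blue is down. I'll measure heights.

```bash
python3 - <<'E'
from plant import vision
from h import *
for n in("wrist","side","top"):
    c=vision.capture(n); vs,us=np.mgrid[0:480,0:640]; P=deproj(c,np.c_[us.ravel(),vs.ravel()]); P[c["depth"].ravel()<=0]=9
    cam=-c["R"].T@c["t"]
    for nm,yc,xc in(("green",.062,.461),("yellow",.002,.4595),("blue",-.0575,.4575),("red",-.117,.455)):
        k=(abs(P[:,1]-yc)<.015)&(P[:,2]<.09)&(P[:,2]>.03)
        f=lambda a,b:[int(q.sum()),np.median(P[q,2]).round(4)] if (q:=k&(P[:,0]>xc+a)&(P[:,0]<xc+b)).sum()>5 else None
        print(n,nm,"near",f(-.03,-.018),f(-.018,-.006),"far",f(.006,.016),f(.016,.024),f(.024,.032))
E
```

```text
wrist green near [381, np.float64(0.0632)] None far [649, np.float64(0.0638)] [545, np.float64(0.0663)] [592, np.float64(0.0688)]
wrist yellow near None None far None None [565, np.float64(0.0699)]
wrist blue near [14, np.float64(0.0615)] None far [28, np.float64(0.0649)] [155, np.float64(0.069)] [609, np.float64(0.071)]
wrist red near None None far None None [592, np.float64(0.0694)]
side green near [88, np.float64(0.0614)] [79, np.float64(0.061)] far [78, np.float64(0.0619)] [60, np.float64(0.0647)] [59, np.float64(0.0673)]
side yellow near [87, np.float64(0.0612)] [68, np.float64(0.0609)] far [64, np.float64(0.0627)] [56, np.float64(0.0659)] [53, np.float64(0.0685)]
side blue near [72, np.float64(0.0597)] [66, np.float64(0.0606)] far [63, np.float64(0.0639)] [49, np.float64(0.0664)] [16, np.float64(0.0685)]
side red near [64, np.float64(0.0612)] [58, np.float64(0.0615)] far [54, np.float64(0.0627)] [48, np.float64(0.0654)] [9, np.float64(0.0664)]
top green near [65, np.float64(0.0622)] [43, np.float64(0.0613)] far None None None
top yellow near [67, np.float64(0.0621)] [72, np.float64(0.0617)] far None None None
top blue near [73, np.float64(0.0615)] [68, np.float64(0.0611)] far None None None
top red near [73, np.float64(0.0622)] [66, np.float64(0.0618)] far [7, np.float64(0.0662)] None [15, np.float64(0.0692)]
```

Blue is untouched: its far half still reads 0.069 at x+20 mm, with no force. The real fingertip must sit higher than the reported TCP, so I'll locate it.

```bash
python3 - <<'E'
from plant import vision,telemetry,r
from h import *
print([a for a in dir(r) if a[0]!='_'],r.hold_point_z,telemetry.get_state()["tcp_pos"])
T=np.array([.4813,-.0576,.0575])
for n in("wrist","side"):
    c=vision.capture(n); vs,us=np.mgrid[0:480,0:640]; P=deproj(c,np.c_[us.ravel(),vs.ravel()]); P[c["depth"].ravel()<=0]=9
    uv=cv2.projectPoints(np.array([T,T+[0,0,.01],T+[0,0,.03]]),cv2.Rodrigues(c["R"])[0],c["t"],c["intrinsics"],c["D"])[0].reshape(-1,2); print(n,"TCP, +10, +30mm at px",uv.round(0).tolist())
    u,v=uv[0].astype(int); a=c["img"][v-90:v+60,u-100:u+100]; cv2.imwrite(f"pics/t_{n}.png",cv2.resize(a,(800,600),interpolation=2)[:,:,::-1])
    for z in np.arange(.07,.2,.01):
        k=(P[:,2]>z)&(P[:,2]<=z+.01)&(abs(P[:,0]-.4813)<.05)&(abs(P[:,1]+.0576)<.04)
        if k.sum()>3: print(round(z,2),k.sum(),P[k].min(0).round(3)[:2],P[k].max(0).round(3)[:2])
E
```

```text
['Unreachable', 'hold_point_z'] 0.0188 [ 0.48136584 -0.05764717  0.05761078]
wrist TCP, +10, +30mm at px [[319.0, 262.0], [319.0, 268.0], [319.0, 281.0]]
0.07 804 [ 0.48  -0.076] [ 0.492 -0.041]
0.09 31 [ 0.489 -0.061] [ 0.489 -0.054]
0.1 205 [ 0.487 -0.064] [ 0.491 -0.051]
0.11 281 [ 0.484 -0.064] [ 0.491 -0.051]
0.12 165 [ 0.489 -0.062] [ 0.491 -0.053]
0.13 6 [ 0.49  -0.062] [ 0.491 -0.053]
0.14 602 [ 0.47  -0.061] [ 0.487 -0.053]
0.15 64 [ 0.476 -0.062] [ 0.488 -0.053]
0.16 627 [ 0.483 -0.093] [ 0.52  -0.025]
0.17 4482 [ 0.452 -0.098] [ 0.52  -0.018]
0.18 24175 [ 0.464 -0.098] [ 0.52  -0.018]
0.19 7992 [ 0.5   -0.098] [ 0.508 -0.018]
side TCP, +10, +30mm at px [[345.0, 234.0], [345.0, 231.0], [346.0, 225.0]]
0.09 4 [ 0.469 -0.072] [ 0.475 -0.044]
0.1 36 [ 0.468 -0.072] [ 0.477 -0.041]
0.11 25 [ 0.468 -0.066] [ 0.475 -0.04 ]
0.12 5 [ 0.469 -0.05 ] [ 0.471 -0.04 ]
0.16 31 [ 0.442 -0.089] [ 0.469 -0.023]
0.17 97 [ 0.441 -0.09 ] [ 0.521 -0.018]
0.18 285 [ 0.441 -0.096] [ 0.519 -0.018]
0.19 36 [ 0.454 -0.093] [ 0.457 -0.02 ]
```

View pics/t_side.png

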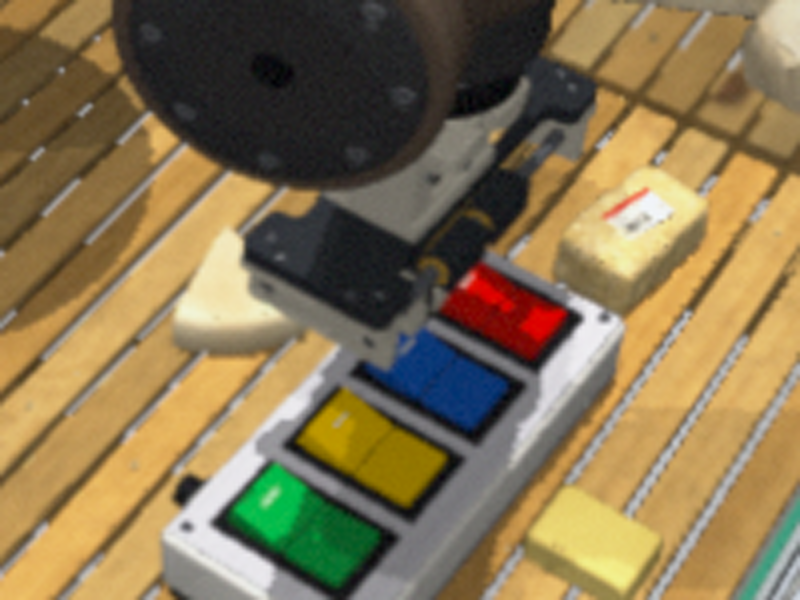

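The side view shows the finger pads hovering over blue at (405,340). Both cameras put the lowest finger points at z≈0.095 and the body at 0.16, so the tool sits about 37 mm higher than reported, while x and y agree. I'll go down by sight and force.

Emit:
move_arm(
  plan=[
    [-1,0,0,-0.01,0,0,0],
    [-1,0,0,-0.008,0,0,0],
    [-1,0,0,-0.004,0,0,0],
    [-1,0,0,-0.002,0,0,0],
    [-1,0,0,0,0,0,0],
  ],
)

```text
time_s: 4.92
tcp_pos: [0.4813, -0.0576, 0.0335]
eef_rot: [180.0, 0.0, -2.2]
contact_force: [0.2, -0.2, -0.2]
gripper_width: 0.0004
gripper_force: 0.0
```

Emit:
move_arm(
  plan=[
    [-1,0,0,-0.002,0,0,0],
    [-1,0,0,-0.002,0,0,0],
    [-1,0,0,0,0,0,0],
  ],
)

```text
time_s: 5.3
tcp_pos: [0.4816, -0.0576, 0.0297]
eef_rot: [-180.0, -0.0, -2.2]
contact_force: [0.5, 0.3, 0.8]
gripper_width: 0.0004
gripper_force: 0.5
```

```bash
cat > look.py <<'E'
from plant import vision,telemetry
from h import *
def fz():
  for n in("side","wrist"):
    c=vision.capture(n); vs,us=np.mgrid[0:480,0:640]; P=deproj(c,np.c_[us.ravel(),vs.ravel()]); P[c["depth"].ravel()<=0]=9
    for nm,yc,xc in(("green",.062,.461),("yellow",.002,.4595),("blue",-.0575,.4575),("red",-.117,.455)):
        k=(abs(P[:,1]-yc)<.015)&(P[:,2]<.085)&(P[:,2]>.03)
        f=lambda a,b:[int(q.sum()),float(np.median(P[q,2]).round(4))] if (q:=k&(P[:,0]>xc+a)&(P[:,0]<xc+b)).sum()>5 else None
        print(n,nm,"near",f(-.03,-.018),f(-.018,-.006),"far",f(.006,.016),f(.016,.024),f(.024,.032))
  T=np.array(telemetry.get_state()["tcp_pos"])
  k=(abs(P[:,0]-T[0])<.012)&(abs(P[:,1]-T[1])<.008)&(P[:,2]>.074)&(P[:,2]<.13); print("tip z (wrist)",P[k,2].min() if k.any() else None,"tcp",T.round(4),np.round(telemetry.get_state()["contact_force"],1))
if __name__=="__main__": fz()
E
python3 look.py
```

```text
side green near [87, 0.0613] [77, 0.0612] far [74, 0.0622] [57, 0.0649] [61, 0.0678]
side yellow near [84, 0.0609] [68, 0.0608] far [66, 0.063] [57, 0.0654] [55, 0.0685]
side blue near [78, 0.0627] [60, 0.0619] far [83, 0.0635] [9, 0.0637] None
side red near [66, 0.0611] [57, 0.0612] far [51, 0.0622] None None
wrist green near [499, 0.063] [1057, 0.0626] far [40, 0.065] [699, 0.0665] [762, 0.069]
wrist yellow near None None far None None [112, 0.0701]
wrist blue near [19, 0.0638] [41, 0.0632] far [6, 0.0653] [25, 0.0666] [208, 0.0761]
wrist red near None None far None None [143, 0.0696]
tip z (wrist) 0.07402557922947386 tcp [ 0.4814 -0.0576  0.0296] [0.5 0.5 1.3]
```

Contact: blue has begun to tilt and its near half is rising. Pressing on until force rises.

Emit:
move_arm(
  plan=[
    [-1,0,0,-0.002,0,0,0],
    [-1,0,0,-0.002,0,0,0],
    [-1,0,0,-0.001,0,0,0],
    [-1,0,0,0,0,0,0],
  ],
)

```text
time_s: 5.9
tcp_pos: [0.4812, -0.0576, 0.0245]
eef_rot: [180.0, 0.0, -2.2]
contact_force: [1.7, -0.5, 1.2]
gripper_width: 0.0007
gripper_force: 0.5
```

Emit:
move_arm(
  plan=[
    [-1,0,0,-0.001,0,0,0],
    [-1,0,0,-0.001,0,0,0],
    [-1,0,0,0,0,0,0],
  ],
)

```text
time_s: 6.28
tcp_pos: [0.4812, -0.0577, 0.0225]
eef_rot: [180.0, 0.0, -2.2]
contact_force: [-0.1, 0.2, 0.5]
gripper_width: 0.0005
gripper_force: 0.5
```

Emit:
move_arm(
  plan=[
    [-1,0,0,-0.001,0,0,0],
    [-1,0,0,0,0,0,0],
  ],
)

```text
time_s: 6.52
tcp_pos: [0.4812, -0.0577, 0.0222]
eef_rot: [180.0, 0.0, -2.2]
contact_force: [-2.0, 1.0, 11.1]
gripper_width: 0.0007
gripper_force: 5.2
```

```bash
python3 look.py
```

```text
side green near [91, 0.0612] [81, 0.0612] far [71, 0.0622] [60, 0.0651] [57, 0.0679]
side yellow near [84, 0.0609] [71, 0.0609] far [67, 0.0625] [52, 0.0658] [52, 0.068]
side blue near [77, 0.0688] [60, 0.0658] far [77, 0.063] [7, 0.0646] None
side red near [66, 0.0613] [55, 0.0612] far [34, 0.0616] None None
wrist green near [214, 0.063] [1125, 0.0625] far None [432, 0.0671] [767, 0.069]
wrist yellow near None None far None None [125, 0.07]
wrist blue near None [39, 0.0664] far None [29, 0.0615] [417, 0.0742]
wrist red near None None far None None [151, 0.0696]
tip z (wrist) 0.07402921831501967 tcp [ 0.4813 -0.0577  0.0222] [-2.5  0.8 11.5]
```

Stop reached at reported z = 0.0222 with 11 N. The near half reads 0.0688, as expected for fully on. I'll give a firm last nudge, lift, cross to green and press to the same depth.

Emit:
move_arm(
  plan=[
    [-1,0,0,-0.0005,0,0,0],
    [-1,0,0,0.03,0,0,0],
    [-1,0,0,0.025,0,0,0],
    [-1,0.0015,0.04,0,0,0,0],
    [-1,0.0015,0.04,0,0,0,0],
    [-1,0.0015,0.04,0,0,0,0],
    [-1,0,0,0,0,0,0],
    [-1,0,0,-0.03,0,0,0],
    [-1,0,0,-0.01,0,0,0],
    [-1,0,0,-0.004,0,0,0],
    [-1,0,0,-0.003,0,0,0],
    [-1,0,0,-0.003,0,0,0],
    [-1,0,0,-0.002,0,0,0],
    [-1,0,0,-0.002,0,0,0],
    [-1,0,0,0,0,0,0],
  ],
)

```text
time_s: 8.5
tcp_pos: [0.4864, 0.0626, 0.0224]
eef_rot: [-180.0, -0.1, -2.2]
contact_force: [0.9, -1.0, 2.1]
gripper_width: 0.0005
gripper_force: 1.3
```

Emit:
move_arm(
  plan=[
    [-1,0,0,-0.001,0,0,0],
    [-1,0,0,0,0,0,0],
  ],
)

```text
time_s: 8.75
tcp_pos: [0.4865, 0.0626, 0.0222]
eef_rot: [-180.0, -0.1, -2.2]
contact_force: [-1.9, -1.3, 13.0]
gripper_width: 0.0002
gripper_force: 6.4
```

```bash
python3 look.py
```

```text
side green near [42, 0.0644] None far None None None
side yellow near [12, 0.0592] None far None None None
side blue near [77, 0.0689] [53, 0.0656] far None None None
side red near [68, 0.0612] [30, 0.0613] far None None None
wrist green near None [34, 0.0669] far None [23, 0.0618] [71, 0.0791]
wrist yellow near None None far None [13, 0.0682] [167, 0.0701]
wrist blue near [190, 0.0692] [1295, 0.0666] far None [773, 0.0615] [878, 0.0615]
wrist red near None None far None None None
tip z (wrist) 0.07408122193687675 tcp [0.4865 0.0626 0.0222] [-1.9 -0.3 12.3]
```

Green is at its stop with 13 N, and blue's far half now reads level at 0.0615. Next, yellow.

Emit:
move_arm(
  plan=[
    [-1,0,0,-0.0005,0,0,0],
    [-1,0,0,0.03,0,0,0],
    [-1,0,0,0.025,0,0,0],
    [-1,-0.001,-0.03,0,0,0,0],
    [-1,-0.0013,-0.03,0,0,0,0],
    [-1,0,0,0,0,0,0],
    [-1,0,0,-0.03,0,0,0],
    [-1,0,0,-0.01,0,0,0],
    [-1,0,0,-0.004,0,0,0],
    [-1,0,0,-0.003,0,0,0],
    [-1,0,0,-0.003,0,0,0],
    [-1,0,0,-0.002,0,0,0],
    [-1,0,0,-0.002,0,0,0],
    [-1,0,0,-0.001,0,0,0],
    [-1,0,0,0,0,0,0],
  ],
)

```text
time_s: 10.72
tcp_pos: [0.4845, 0.0026, 0.0221]
eef_rot: [-180.0, -0.1, -2.2]
contact_force: [-3.2, 1.0, 16.4]
gripper_width: 0.0005
gripper_force: 8.4
```

```bash
python3 look.py
```

```text
side green near [98, 0.0689] [68, 0.0662] far [54, 0.0604] [45, 0.06] [48, 0.0603]
side yellow near [86, 0.0689] [61, 0.0658] far [79, 0.0619] None None
side blue near [75, 0.0689] [53, 0.0655] far [34, 0.0602] None None
side red near [66, 0.0614] [60, 0.0614] far [55, 0.0628] [28, 0.0654] None
wrist green near None None far None None [80, 0.0616]
wrist yellow near None [36, 0.0664] far None [24, 0.0614] [86, 0.0791]
wrist blue near None [15, 0.0666] far None None [159, 0.0615]
wrist red near [577, 0.0628] [1141, 0.0623] far None [382, 0.0674] [770, 0.0692]
tip z (wrist) 0.07405575711920596 tcp [0.4845 0.0026 0.0221] [-4.8  0.4 16.2]
```

All three are down and red is still off. Lifting clear.

Emit:
move_arm(
  plan=[
    [-1,0,0,0.03,0,0,0],
    [-1,0,0,0.04,0,0,0],
    [-1,0,0.03,0.05,0,0,0],
    [-1,0,0.05,0.02,0,0,0],
    [-1,0,0.06,0,0,0,0],
    [-1,0,0.06,0,0,0,0],
    [-1,0,0.06,0,0,0,0],
    [-1,0,0,0,0,0,0],
    [-1,0,0,0,0,0,0],
  ],
)

```text
time_s: 11.95
tcp_pos: [0.4829, 0.2623, 0.16]
eef_rot: [180.0, 0.1, -2.2]
contact_force: [0.5, -0.5, 0.1]
gripper_width: 0.0007
gripper_force: 0.0
```

```bash
python3 look.py; python3 -c "
from plant import vision
import cv2
c=vision.capture('top');cv2.imwrite('pics/end.png',c['img'][150:350,150:490,::-1])"
```

```text
side green near None None far None None None
side yellow near None None far None None None
side blue near None None far None None None
side red near None None far None None None
wrist green near [326, 0.0707] [473, 0.0672] far [358, 0.0616] [293, 0.0616] [291, 0.0614]
wrist yellow near [75, 0.0704] [454, 0.0669] far [348, 0.0615] [282, 0.0614] [291, 0.0614]
wrist blue near None None far None None None
wrist red near None None far None None None
tip z (wrist) None tcp [0.4833 0.2615 0.1605] [-0.6  0.   0. ]
```

View pics/end.png

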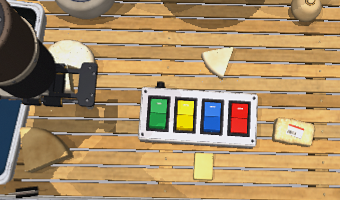

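The picture shows the arm clear of the box. Green (158,114), yellow (185,115) and blue (212,116) are flipped, red (239,118) is unchanged, and the cheeses and butter in view are where they were.

```bash
python3 -c "
from plant import workorder
print(workorder.close_job())"
```

```text
the job is handed in; nothing more can be done
None
```

The blue, green and yellow rockers were pressed fully on in that order, red was left off, no cheese or butter was touched, and the job was handed in after about 12 s of robot time.

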